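# Lay two brackets in the measuring tray against their hidden stops

## Task

Lay the plain strap and the T-shaped bracket flat in the black measuring tray, the strap in the wide channel and the T in the narrow one with its stem towards the hood, and slide each one under its hood until it comes up against the steel stop hidden inside. The stops are already set and only lightly clamped, so come up to them gently and do not shove them back. Leave the other things on the bench as they are.

Things in the scene. Friction and masses are not known exactly. Their poses are not given: they have to be found in the camera images.
- tray: fixed tray, black plate 260 (x) x 250 (y) x 5 mm; origin under its centre, z up. Two channels along its x, facing contrary ways: wide at y = +65 mm, narrow at y = -65 mm. Each has 6 mm grey side rails 9 mm high with a gap halfway for fingers, an open tail end, and at its other end a grey hood: a tunnel 75 mm deep, 14 mm clear under a 4 mm roof, with an upright steel stop in it
- mouth_wide (a point): middle of the wide hood's mouth on the plate's upper face (5 mm above the bench), axes as the tray's. The hood lies towards +x; push along +x. 45 mm clear between rails; front rails reach from the mouth to 45 mm before it, rear rails from 105 to 145 mm before it. Stop face 18 to 40 mm inside the mouth, out of sight, different each time; the stop slips at about 14 N
- mouth_narrow (a point): middle of the narrow hood's mouth on the plate's upper face, axes as the tray's. The hood lies towards -x; push along -x. 33 mm clear between front rails (mouth to 45 mm before it), 71 mm between rear rails for the T's head (115 to 145 mm before it). Stop face 18 to 40 mm inside, out of sight, different each time; the stop slips at about 14 N
- strap: plain flat aluminium strap 130 x 40 x 10 mm with three dark holes along its middle, about 0.14 kg; origin at the centre of its underside, x along its length, z up; either end may lead
- tee: flat aluminium T-shaped bracket 10 mm thick, about 0.13 kg; origin on the underside in the middle of the stem's width; x points along the stem to its free end, 66 mm from the origin; stem 28 mm wide and 100 mm long (x from -34 to +66 mm), head 66 mm across and 28 mm along x (x from -62 to -34 mm); z up
- elbow: flat L-shaped aluminium bracket, legs 100 and 65 mm, 10 mm thick, origin under the long leg's middle; not wanted, leave it
- adapter: black plug adapter 75 x 45 x 32 mm with two pins, origin under its centre; leave it
- gauge_box: closed wooden box 110 x 70 x 35 mm, origin under its centre; leave it
- bottle: white bottle 52 mm across, 80 mm tall, origin under its centre; leave it
- ring_gauge: steel ring 70 mm across, 22 mm high, origin under its centre; leave it
- pin_cup: dark steel cup 60 mm across, 60 mm tall, origin under its centre; leave it
Things that resemble listed ones, but are neither listed nor needed, are in the scene too. What is shaped like the tee but blue is not meant. What is shaped like the strap but red is not meant.

How it is judged:
At the end, for the whole second after the job is handed in: Strap and T each lie flat (within 3 mm and 0.05 rad) in their own channel, within 5 mm of its centre line and 0.1 rad of its direction, the T with its stem under the hood, the leading end within 2.5 mm of the stop's face; both at rest; each stop within 4 mm of where it stood (horizontal distance between strap and stop_wide_c0 below 0.0705 m and x of strap in the frame of mouth_wide between -0.09 and 0 m and y of strap in the frame of mouth_wide between -0.005 and 0.005 m and z of strap in the frame of mouth_wide between -0.003 and 0.003 m and angle between the x axis of each of strap, tee and the x axis of tray, either way round below 0.1 rad and angle between each of strap, tee's own z axis and vertical below 0.05 rad and linear speed of each of strap, tee below 0.01 m/s and horizontal distance between tee and stop_narrow_c0 below 0.0715 m and x of tee in the frame of mouth_narrow between 0 and 0.09 m and y of tee in the frame of mouth_narrow between -0.005 and 0.005 m and z of tee in the frame of mouth_narrow between -0.003 and 0.003 m and distance of each of stop_wide_c0, stop_narrow_c0 from where it was at the start of the episode below 0.004 m); the robot touches nothing.
It fails at once if a stop is shoved back by more than 4 mm (distance of any of stop_wide_c0, stop_narrow_c0 from where it was at the start of the episode above 0.004 m).
It fails at once if another thing on the bench is moved by more than 20 mm (distance of any of elbow, adapter, gauge_box, bottle, ring_gauge, pin_cup from where it was at the start of the episode above 0.02 m).
It also fails if it takes over 72 s, if anything falls off the work surface, if the arm or the gripper's body presses on something with over 40 N, if the wrist force passes 120 N, or if a joint passes its speed limit or range.

## Robot

A 6-joint arm with a two-finger parallel gripper is mounted at the origin on the work surface. World frame = base frame: x ahead of the robot, y to its left, z up, the work surface at z = 0. Lengths are in m, angles in rad, forces in N, time in s.
With the tool pointing down it reaches from about 0.275 to 1 m from the base axis. Payload 8.4 kg.
Tool frame: the origin (TCP) lies on the centre line of the jaws, within the pads' length; the fingertips stand 17 mm ahead of it and the grasp point (between the pads) lies 2 mm behind it (bot.tcp_to_tips is the y of the fingertips in the tool frame, in m); y points along the fingers, z is the direction in which the jaws open and shut, and the axes are right-handed (so a half turn about y gives the same grasp; the last joint's range is limited). The gripper opens to 85 mm and grips with 20 to 120 N. Pads are 22 mm wide; open, the fingers measure 114 mm over their backs; the gripper's body (76 mm by 85 mm) begins 54 mm behind the grasp point. The pads swing forward as they close: fully open they stand 13 mm farther back than shut.
Start: joints at [1.233, 0.353, 1.633, -0, 1.155, -0.002], TCP at [0.206, 0.59, 0.248] pointing down, gripper open.
Joint ranges: [-2.63, 2.63], [-0.92, 2.1], [0.06, 2.66], [-1.3, 4.44], [0, 2.69], [-3.02, 3.02]. Speed limits (rad/s): [2.22, 2.22, 2.79, 3.14, 3.14, 3.14].

## Interface

Orientations are given as a unit quaternion [x, y, z, w].
In Python, from workcell import bot, hand, kinematics, get_obs, vision, hand_in gives the robot as it stands. The module is installed in compiled form; this text tells all that it offers. Calls block until the motion is done:
- bot.reach(position, orientation): joint-space move of the TCP to a pose.
- bot.servo_line(position, ori=None, velocity=0.15): straight line of the TCP; ori=None keeps the orientation; velocity is the mean speed in m/s.
- bot.goto_joints(angles): joint-space move.
- hand.move_gripper(opening, strength=None): finger opening in m; strength is the grip in N (None keeps the last); returns when the fingers have stopped.
- bot.dwell(seconds).
- kinematics.solve_ik(position, orientation): joint angles nearest the present ones, or None.
- get_obs(): the state.
- vision.read_camera(name): name is "scene" or "top" or "wrist"; returns a dict with "frame" (400x640x3 uint8, red, green, blue), "intrinsics" (3x3 intrinsics, pixels), "view" (4x4, takes a point from world to camera coordinates). Camera axes: x right, y down, z forward; pixel columns grow to the right and rows downward; lengths in m; the calibration is good to about 2 mm. A picture is of the moment at which its call begins. There is no depth.
A pose or a line that the arm cannot do raises bot.IKError and nothing moves.
- hand_in(): hands the job in, once; it reports no verdict.
The state is a dict: "time_s": time; "joint_pos": joint angles; "joint_vel": joint speeds; "joint_efforts": joint torques, N m; "position": TCP position; "orientation": TCP orientation; "wrist_force": force on the tool from outside, world axes, zero at the start; "ft_torque": the same for the moment, N m; "gripper_width": finger opening in m.
Only numpy, scipy, OpenCV 4.12 (cv2) and the standard library are available. Lean on these libraries where they do the work, as an engineer would, in place of code of your own. Each camera call takes 0.05 s, during which the arm holds its last target. There are 200 camera calls.

## Working session

There is one attempt and no reset: what is moved stays moved. The work goes in short steps, each a Python script; the robot and the scene stay as the last script left them, time stands still between calls to the robot, and variables do not carry over. Pictures are saved under pics/ and viewed, about 8 in all and at most 12, crops included, and the job is handed in when it is done.

```bash
mkdir -p pics; cat > h.py <<'E'
import numpy as np, cv2
from workcell import bot, hand, kinematics, get_obs, vision, hand_in
def shot(name, fn=None):
    d=vision.read_camera(name)
    if fn: cv2.imwrite('pics/'+fn, cv2.cvtColor(d['frame'],cv2.COLOR_RGB2BGR)); np.savez('pics/'+fn[:-4]+'.npz',**d)
    return d
def ray(d,uv):
    V=d['view'];R=V[:3,:3];c=-R.T@V[:3,3]
    r=R.T@np.linalg.inv(d['intrinsics'])@np.array([uv[0],uv[1],1.0]); return c,r/np.linalg.norm(r)
def onz(d,uv,z):
    c,r=ray(d,uv); return c+r*(z-c[2])/r[2]
def proj(d,p):
    q=d['view']@np.append(p,1); k=d['intrinsics']@q[:3]; return k[:2]/k[2]
def tri(a,ua,b,ub):
    c1,r1=ray(a,ua);c2,r2=ray(b,ub)
    t=np.linalg.lstsq(np.stack([r1,-r2],1),c2-c1,rcond=None)[0]
    p,q=c1+t[0]*r1,c2+t[1]*r2; return (p+q)/2,np.linalg.norm(p-q)
E
python3 - <<'E'
from h import *
o=get_obs();print(o['time_s'],o['position'],o['orientation'],bot.tcp_to_tips)
for n in('top','scene'):
    d=shot(n,n+'0.png');V=d['view'];print(n,-V[:3,:3].T@V[:3,3],d['intrinsics'][0],V[:3,:3].round(2).tolist())
E
```

```text
0.0 [0.20580382 0.58964988 0.24754414] [ 0.69765394 -0.11827524  0.11810653 -0.69666405] 0.017
top [0.30606008 0.01673889 1.73043128] [449.9621217    0.         321.55814879] [[0.01, -1.0, 0.01], [-0.99, -0.01, -0.13], [0.13, -0.01, -0.99]]
scene [1.6291106  0.63727138 1.16913228] [486.74025714   0.         313.4278195 ] [[-0.5, 0.86, 0.01], [0.56, 0.34, -0.75], [-0.65, -0.37, -0.66]]
```

View pics/top0.png

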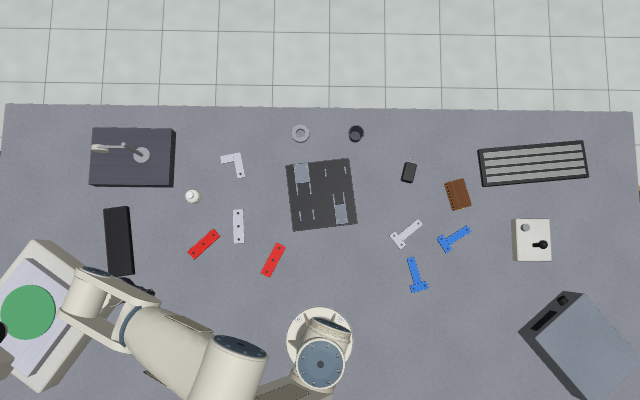

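View pics/scene0.png

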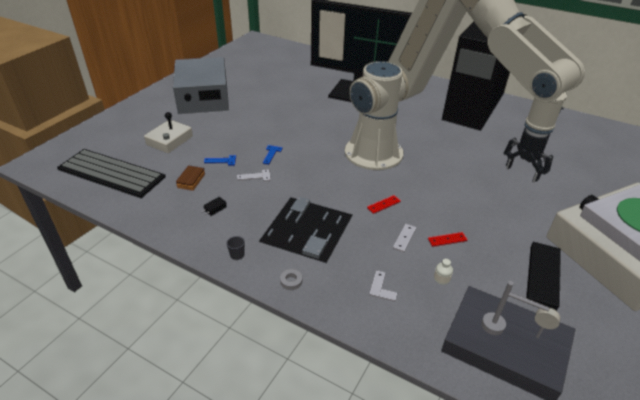

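The top view shows the grey strap at (238,226) with red look-alikes at (204,244) and (273,260). The grey tee is at (406,233), with blue look-alikes at (454,238) and (417,275). The tray is at (321,194), with the wide hood at (302,173) and the narrow one at (341,214). The grey pieces match the description, so I'll measure them and confirm in a crop.

```bash
cat > m0.py <<'E'
from h import *
T=np.load('pics/top0.npz');S=np.load('pics/scene0.npz')
def comp(d,mask,near):
    n,l,st,c=cv2.connectedComponentsWithStats(mask.astype(np.uint8))
    ok=[i for i in range(1,n) if st[i,4]>60]
    i=min(ok,key=lambda i:np.hypot(*(c[i]-near))); 
    return (l==i),c[i],st[i,4]
def bright(d):
    f=d['frame'].astype(int); return (f.min(2)>150)&(f.max(2)-f.min(2)<40)
def dark(d): return d['frame'].max(2)<75
for nm,a,b in(('strap',(238,226),(404,237)),('tee',(406,233),(254,176))):
    ma,ca,na=comp(T,bright(T),a);mb,cb,nb=comp(S,bright(S),b)
    ma=cv2.morphologyEx(ma.astype(np.uint8),cv2.MORPH_CLOSE,np.ones((5,5)))
    print(nm,ca,na,cb,nb,'tri',tri(T,ca,S,cb),'z10',onz(T,ca,.01))
    v,u=np.nonzero(ma);P=np.array([onz(T,x,.01)[:2] for x in zip(u,v)]).astype(np.float32)
    print('  rect',cv2.minAreaRect(P))
m=cv2.morphologyEx(dark(T).astype(np.uint8),cv2.MORPH_CLOSE,np.ones((7,7)))
mt,c,n=comp(T,m,(321,194)); r=cv2.minAreaRect(np.argwhere(mt)[:,::-1].astype(np.float32));bx=cv2.boxPoints(r)
print('tray',n,[onz(T,p,.005).round(3).tolist() for p in bx],onz(T,r[0],.005))
t=cv2.resize(T['frame'][140:300,180:480,::-1],None,fx=2.6,fy=2.6,interpolation=cv2.INTER_CUBIC)
cv2.imwrite('pics/crop1.png',t)
E
python3 m0.py
```

```text
strap [237.8583815  225.90462428] 346 [404.3015873 236.9484127] 252 tri (array([0.42378784, 0.31408889, 0.00994591]), np.float64(0.0027705020672481044)) z10 [0.42327653 0.31538207 0.01      ]
  rect ((0.42349672317504883, 0.3148103654384613), (0.13012151420116425, 0.038155172020196915), 1.9116179943084717)
tee [405.26645768 233.3354232 ] 319 [257.05755396 174.97122302] 139 tri (array([ 0.39992759, -0.32272984,  0.01337503]), np.float64(0.0033626011955811552)) z10 [ 0.40094123 -0.32490185  0.01      ]
  rect ((0.4110889136791229, -0.3289950489997864), (0.06414486467838287, 0.12893745303153992), 44.74552917480469)
tray 3269 [[0.662, 0.138, 0.005], [0.693, -0.105, 0.005], [0.438, -0.134, 0.005], [0.408, 0.104, 0.005]] [0.54880134 0.00088423 0.005     ]
```

```bash
python3 - <<'E'
from h import *
from scipy.spatial.transform import Rotation as R
o=get_obs();print(R.from_quat(o['orientation']).as_matrix().round(3).tolist())
d=shot('wrist');V=d['view'];print(d['intrinsics'].round(1).tolist());M=R.from_quat(o['orientation']).as_matrix()
c=-V[:3,:3].T@V[:3,3];print('cam in tool',M.T@(c-o['position']),(M.T@V[:3,:3].T).round(3).tolist())
E
```

```text
[[0.944, -0.0, 0.329], [-0.329, -0.001, 0.944], [0.0, -1.0, -0.001]]
[[340.7, 0.0, 321.3], [0.0, 340.7, 199.7], [0.0, 0.0, 1.0]]
cam in tool [-0.08185777 -0.12669181 -0.00045124] [[0.001, 0.948, 0.317], [-0.002, -0.317, 0.948], [1.0, -0.001, 0.001]]
```

View pics/crop1.png

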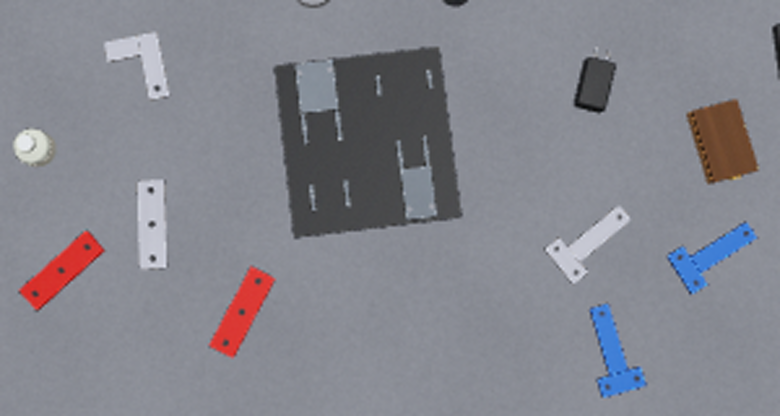

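The crop confirms it. The strap at crop (151,224) and the tee at crop (588,243) are the only grey strap and T; the others are red or blue, and the grey L at (140,60) is the elbow. The sizes fit (130x38 and 129x64 mm), and the triangulated heights are about 10 and 13 mm. Next I'll take wrist views of the strap, the tray from two opposite headings, and the tee.

```bash
cat >> h.py <<'E'
from scipy.spatial.transform import Rotation as Rot
def q(a):
    c,s=np.cos(a),np.sin(a)
    return Rot.from_matrix(np.array([[c,0,-s],[s,0,c],[0,-1,0]])).as_quat()
def hd(a): return np.array([np.cos(a),np.sin(a),0])
def look(p,z,a,fn):
    bot.reach(np.array([p[0],p[1],z])-.035*hd(a),q(a)); bot.dwell(.15); return shot('wrist',fn)
E
python3 - <<'E'
from h import *
D=np.deg2rad
look((.4235,.3148),.2,D(1.9),'ws.png')
look((.5495,.001),.22,D(6.5),'wt1.png')
look((.5495,.001),.22,D(6.5-180),'wt2.png')
look((.411,-.329),.2,D(-45),'we.png')
o=get_obs();print(o['time_s'],o['position'],o['joint_pos'])
a=[cv2.imread('pics/%s.png'%n) for n in('ws','wt1','wt2','we')]
cv2.imwrite('pics/m2.png',cv2.resize(np.vstack([np.hstack(a[:2]),np.hstack(a[2:])]),(800,500),interpolation=cv2.INTER_AREA))
E
```

```text
8.6417 [ 0.38642783 -0.30414222  0.20001426] [-6.69884266e-01  2.02946413e-01  1.96078155e+00  5.95916175e-05
  9.77808809e-01 -1.45545583e+00]
```

View pics/m2.png

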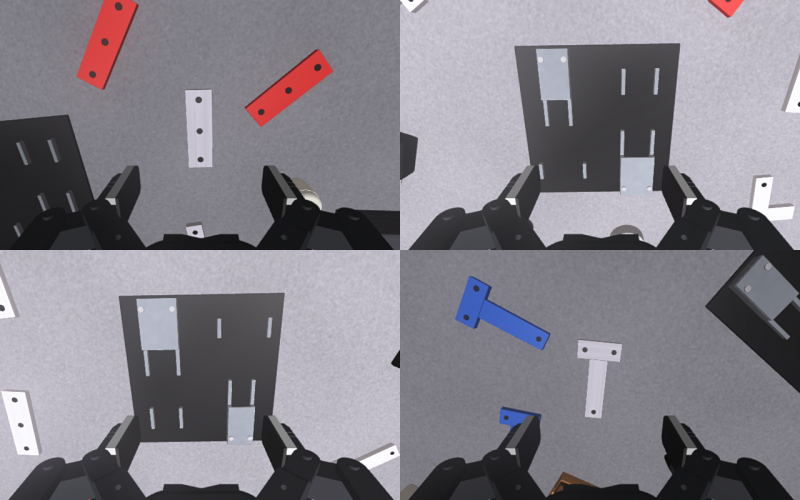

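The wrist montage shows the strap at (199,128), the tray whole in both headings, and the grey tee at (598,375) with its head up and stem down in the image. Next I fit the plate's edges and the parts' outlines.

```bash
cat > m1.py <<'E'
from h import *
from m0 import comp,bright,T
print('----')
W={n:np.load('pics/%s.npz'%n) for n in('ws','wt1','wt2','we')}
# tray
c0=np.array([.5495,.001]);a0=np.deg2rad(6.5)
C=[]
for n in('wt1','wt2'):
    d=W[n];g=cv2.GaussianBlur(d['frame'],(3,3),0).max(2)
    m=(g<110).astype(np.uint8);m=cv2.morphologyEx(m,cv2.MORPH_CLOSE,np.ones((3,3)))
    cs,_=cv2.findContours(m,cv2.RETR_EXTERNAL,cv2.CHAIN_APPROX_NONE)
    uv=np.vstack([x[:,0] for x in cs if len(x)>150]);P=np.array([onz(d,x,.005)[:2] for x in uv])
    r=np.array([[np.cos(a0),np.sin(a0)],[-np.sin(a0),np.cos(a0)]]);L=(P-c0)@r.T
    out={}
    for k,(ax,v) in {'x+':(0,.13),'x-':(0,-.13),'y+':(1,.125),'y-':(1,-.125)}.items():
        s=(abs(L[:,ax]-v)<.012)&(abs(L[:,1-ax])<.115); p=L[s]
        for _ in range(4):
            f=np.polyfit(p[:,1-ax],p[:,ax],1);e=abs(np.polyval(f,p[:,1-ax])-p[:,ax]);p=p[e<max(.001,2*np.median(e))]
        out[k]=f;print(n,k,len(p),'slope %.4f off %.4f'%tuple(f),'res %.4f'%e.mean())
    K={}
    for kx in('x+','x-'):
        for ky in('y+','y-'):
            fx,fy=out[kx],out[ky]; x=(fx[0]*fy[1]+fx[1])/(1-fx[0]*fy[0]);K[kx+ky]=r.T@np.array([x,fy[0]*x+fy[1]])+c0
    C.append(K);k=np.array(list(K.values()));X=(k[0]+k[1]-k[2]-k[3]);print(n,'centre',k.mean(0).round(4),'yaw',np.degrees(np.arctan2(X[1],X[0])).round(2))
for k in C[0]:
    u=[proj(W[n],np.append(C[i][k],.005)) for i,n in enumerate(('wt1','wt2'))];print(k,'tri',*tri(W['wt1'],u[0],W['wt2'],u[1]))
# parts
for nm,w,p0,ta in(('strap','ws',(.4235,.3148,.01),(238,226)),('tee','we',(.401,-.325,.01),(406,233))):
    d=W[w];f=d['frame'].astype(int);m=(f.min(2)>140)&(f.max(2)-f.min(2)<40)
    mm,c,n=comp(d,m,proj(d,p0));_,ct,_=comp(T,bright(T),ta)
    mm=cv2.morphologyEx(mm.astype(np.uint8),cv2.MORPH_CLOSE,np.ones((11,11)))
    v,u=np.nonzero(mm);P=np.array([onz(d,x,.01)[:2] for x in zip(u,v)]).astype(np.float32)
    print(nm,c,n,'tri',*tri(T,ct,d,c),'rect',cv2.minAreaRect(P),'centroid',P.mean(0))
    if nm=='tee':
        L=cv2.erode(mm,np.ones((3,3)));(cx,cy),_,_=cv2.minAreaRect(P);np.save('pics/teeP.npy',P)
        X=np.array([cx,cy])-P.mean(0);print('axis dir',np.degrees(np.arctan2(X[1],X[0])))
E
python3 m1.py | sed -n '/----/,$p'
```

```text
----Traceback (most recent call last):
  File "m1.py", line 18, in <module>
    f=np.polyfit(p[:,1-ax],p[:,ax],1);e=abs(np.polyval(f,p[:,1-ax])-p[:,ax]);p=p[e<max(.001,2*np.median(e))]
    raise TypeError("expected non-empty vector for x")
TypeError: expected non-empty vector for x
```

```bash
python3 - <<'E'
from h import *
for n in('wt1','wt2','ws','we'):
    d=np.load('pics/%s.npz'%n);f=d['frame'];g=f.max(2)
    cen=proj(d,[.5495,.001,.005]);print(n,cen,g[20:300:40,200:640:40].tolist() if n[1]=='t' else g[np.array([60,120,200])][:,[50,320,600]])
    if n[1]=='t':
        for s in((1,1),(1,-1),(-1,1),(-1,-1)):
            p=np.array([.5495,.001,.005])+s[0]*.13*hd(np.deg2rad(6.5))+s[1]*.125*hd(np.deg2rad(96.5));print(s,proj(d,p).round())
E
```

```text
wt1 [320.1345478  201.97339686] [[199, 205, 200, 197, 200, 208, 205, 211, 156, 201, 202], [200, 194, 202, 198, 190, 199, 206, 209, 208, 193, 193], [97, 196, 88, 79, 75, 74, 78, 202, 202, 199, 203], [92, 197, 78, 70, 99, 67, 66, 200, 193, 199, 205], [89, 79, 73, 65, 62, 64, 209, 199, 206, 200, 203], [199, 72, 65, 62, 54, 86, 204, 196, 200, 202, 203], [196, 68, 62, 62, 203, 211, 198, 200, 202, 199, 204]]
(1, 1) [426. 306.]
(1, -1) [214. 306.]
(-1, 1) [453.  71.]
(-1, -1) [187.  71.]
wt2 [321.57249418 201.64633992] [[201, 202, 192, 199, 193, 190, 194, 190, 204, 194, 204], [195, 191, 193, 196, 187, 192, 196, 190, 195, 199, 206], [87, 201, 199, 83, 82, 86, 90, 190, 204, 197, 196], [80, 202, 198, 76, 76, 80, 82, 190, 194, 193, 200], [193, 72, 67, 71, 73, 73, 75, 193, 186, 197, 193], [200, 69, 64, 65, 66, 70, 121, 196, 200, 202, 201], [185, 221, 63, 62, 63, 196, 192, 198, 197, 201, 199]]
(1, 1) [188.  71.]
(1, -1) [455.  70.]
(-1, 1) [216. 306.]
(-1, -1) [428. 306.]
ws [ 34.40463065 306.26496329] [[137 132 136]
 [139 136 133]
 [ 48 212 130]]
we [697.75522286  63.14189819] [[127 131 132]
 [135 134 136]
 [126 210 134]]
```

```bash
sed -i 's/g<110/g<140/; s/RETR_EXTERNAL/RETR_LIST/; s/if len(x)>150\]/if len(x)>40]/' m1.py; sed -i "s/        for _ in range(4):/        if len(p)<20: print(n,k,'few',len(p)); out[k]=[0,v]; continue\n        for _ in range(4):/" m1.py; python3 m1.py | sed -n '/----/,$p'
```

```text
----
wt1 x+ 114 slope -0.0200 off 0.1294 res 0.0003
wt1 x- 218 slope -0.0170 off -0.1297 res 0.0002
wt1 y+ 153 slope 0.0193 off 0.1220 res 0.0002
wt1 y- 157 slope 0.0142 off -0.1271 res 0.0002
wt1 centre [ 0.5497 -0.0016] yaw 7.46
wt2 x+ 237 slope -0.0174 off 0.1296 res 0.0002
wt2 x- 140 slope -0.0188 off -0.1292 res 0.0003
wt2 y+ 154 slope 0.0156 off 0.1220 res 0.0003
wt2 y- 168 slope 0.0170 off -0.1269 res 0.0003
wt2 centre [ 0.55   -0.0014] yaw 7.44
x+y+ tri [0.66202659 0.1391558  0.0041541 ] 0.00043180581317404145
x+y- tri [ 0.69454257 -0.10822609  0.00508527] 0.0005609074548198718
x-y+ tri [0.40505632 0.10518811 0.00451992] 0.00047464973990509347
x-y- tri [ 0.43746244 -0.14203981  0.00389406] 0.00011666728024402895
strap [318.69149814 204.30953364] 4846 tri [ 0.42278429  0.31520633 -0.0013357 ] 0.004895153796329618 rect ((0.42285430431365967, 0.31327584385871887), (0.13096080720424652, 0.04049304500222206), 3.2933247089385986) centroid [0.41889817 0.31304514]
tee [315.31802042 194.97225921] 4506 tri [ 0.40305994 -0.33108425 -0.02515381] 0.0016107702215475144 rect ((0.4063318967819214, -0.33493053913116455), (0.06650092452764511, 0.12843871116638184), 39.35036087036133) centroid [ 0.39634463 -0.32287484]
axis dir -50.36072754021253
```

The tray is consistent: both headings give centre (0.5498, -0.0015) and yaw 7.45°, size about 259x249 mm, and upper-face height 4–5 mm. The centroid heights for the parts are biased by perspective, so I'll use rectangle centres from a second, closer view. I'll also check the mouth and rail positions from intensity profiles.

```bash
cat >> h.py <<'E'
TC=np.array([.5498,-.0015]);TA=np.deg2rad(7.45)
def tw(x,y,z=0): # tray -> world
    p=TC+x*hd(TA)[:2]+y*hd(TA+np.pi/2)[:2]; return np.array([p[0],p[1],z])
def part(d,p0,z=.01):
    f=d['frame'].astype(int);m=((f.min(2)>140)&(f.max(2)-f.min(2)<40)).astype(np.uint8)
    n,l,st,c=cv2.connectedComponentsWithStats(m);t=proj(d,p0)
    i=min([i for i in range(1,n) if st[i,4]>1500],key=lambda i:np.hypot(*(c[i]-t)))
    cs,_=cv2.findContours((l==i).astype(np.uint8),cv2.RETR_EXTERNAL,cv2.CHAIN_APPROX_NONE)
    k=max(cs,key=len)[:,0];P=np.array([onz(d,x,z)[:2] for x in k]).astype(np.float32)
    return cv2.minAreaRect(P),P
E
python3 - <<'E'
from h import *
a=np.deg2rad(-50.65)
d0=np.load('pics/we.npz');d1=look((.4063,-.3349),.13,a,'we2.png')
r0,_=part(d0,(.406,-.335,.01));r1,_=part(d1,(.406,-.335,.01))
print(r0,r1,'tri',*tri(d0,proj(d0,[*r0[0],.01]),d1,proj(d1,[*r1[0],.01])))
for n in('wt1','wt2'):
    d=np.load('pics/%s.npz'%n);g=cv2.GaussianBlur(d['frame'],(3,3),0).max(2).astype(float)
    def prof(pts): return cv2.remap(g.astype(np.float32),*[np.array([proj(d,p)[i] for p in pts],np.float32)[None] for i in(0,1)],cv2.INTER_LINEAR)[0]
    for y,s in((.065,1),(-.065,-1)):
        xs=np.arange(.03,.08,.0005);v=prof([tw(s*x,y,.023) for x in xs]);i=np.argmax(abs(np.diff(v)));print(n,y,'mouth at',s*xs[i],v[[0,-1]])
    for y,x,z in((.065,-.07,.014),(.065,.03,.014),(-.065,.075,.014),(-.065,-.03,.014)):
        ys=np.arange(-.05,.05,.0005);v=prof([tw(x,y+t,z) for t in ys]);b=v>np.median(v)+25
        e=ys[1:][np.diff(b.astype(int))!=0];print(n,y,x,'rail edges',e.round(4))
E
```

```text
((0.4063318967819214, -0.33493053913116455), (0.06650092452764511, 0.12843871116638184), 39.35036087036133) ((0.4064164161682129, -0.3351479172706604), (0.06621045619249344, 0.12809894979000092), 39.327571868896484) tri [ 0.40572249 -0.33427439  0.01239792] 4.223710700167976e-05
wt1 0.065 mouth at 0.05000000000000002 [ 61.15625 207.     ]
wt1 -0.065 mouth at -0.05000000000000002 [ 77.     195.5625]
wt1 0.065 -0.07 rail edges [-0.029  -0.0215  0.0215  0.0295]
wt1 0.065 0.03 rail edges [-0.0295 -0.0215  0.021   0.0295]
wt1 -0.065 0.075 rail edges [-0.0425 -0.034   0.035   0.0425]
wt1 -0.065 -0.03 rail edges [-0.023  -0.0155  0.016   0.023 ]
wt2 0.065 mouth at 0.049500000000000016 [ 73.19336 199.20312]
wt2 -0.065 mouth at -0.05050000000000002 [ 66. 194.]
wt2 0.065 -0.07 rail edges [-0.029  -0.021   0.0215  0.0295]
wt2 0.065 0.03 rail edges [-0.029  -0.0215  0.0215  0.0295]
wt2 -0.065 0.075 rail edges [-0.042  -0.0345  0.035   0.0425]
wt2 -0.065 -0.03 rail edges [-0.023 -0.015  0.016  0.024]
```

The mouths are at tray x = ±0.050, and the rails are centred to within 0.3 mm with the right widths. Two views put the tee at 12 mm high with agreeing poses. Now I pick and place the tee.

```bash
cat >> h.py <<'E'
def F(): return np.round(get_obs()['wrist_force'],1)
def pick(p,a,w,zg=.018):
    hand.move_gripper(w+.018,40)
    bot.reach([p[0],p[1],.07],q(a)); bot.servo_line([p[0],p[1],zg],velocity=.08); print('down',get_obs()['position'].round(4),F())
    hand.move_gripper(w-.01,40); print('grip',get_obs()['gripper_width'])
    bot.servo_line([p[0],p[1],.1],velocity=.15); print('lift',get_obs()['gripper_width'],F())
def place(p,a,w,zg=.018):
    bot.reach([p[0],p[1],.08],q(a)); bot.servo_line([p[0],p[1],.030],velocity=.08); print('near',F())
    bot.servo_line([p[0],p[1],zg+.006],velocity=.03); print('down',get_obs()['position'].round(4),F())
    hand.move_gripper(w+.014); bot.servo_line([p[0],p[1],.12],velocity=.15); print('t',get_obs()['time_s'])
E
python3 - <<'E'
from h import *
a=np.deg2rad(-50.66); c=np.array([.4064,-.3350,0])
pick(c-.010*hd(a),a,.028)      # tee x=-8
place(tw(.030,-.065),TA-np.pi,.028)
bot.servo_line(tw(.030,-.065,.2)); bot.dwell(.1); shot('wrist','p1.png')
E
```

```text
down [ 0.4002 -0.3274  0.0182] [-0.5  0.   1.2]
grip 0.02630496266472183
lift 0.026515814950673424 [-0.6  1.  -1. ]
near [-0.5  0.4 -0.7]
down [ 0.5879 -0.062   0.024 ] [-0.7 -0.3 -2.5]
t 16.3917
```

View pics/p1.png

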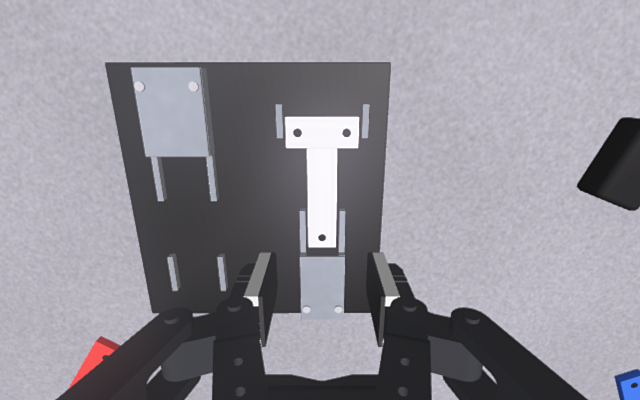

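The tee lies flat between its rails: head at (322,132), stem tip at (322,240) just before the hood. Now I push it gently from behind with closed fingers, watching the force.

```bash
cat >> h.py <<'E'
def push(y,s,tail,a,zt=.025):
    """s=+1 push along tray +x; tail = tray x of trailing end"""
    u=hd(TA)*s; g=lambda x,z=zt: tw(x,y,z); x=tail-s*.030
    hand.move_gripper(0); bot.reach(g(x,.09),q(a)); bot.servo_line(g(x),velocity=.1); bot.dwell(.1)
    f0=-get_obs()['wrist_force']@u; z0=F(); mv=[]; print('base',z0,get_obs()['position'].round(4))
    end=tail+s*(.006+.016-.0115); bot.servo_line(g(end),velocity=.03); x=end
    fs=-get_obs()['wrist_force']@u-f0; print('sliding',round(fs,2),get_obs()['time_s'])
    hit=None
    for i in range(60):
        x+=s*.0005; bot.servo_line(g(x),velocity=.01); f=-get_obs()['wrist_force']@u-f0; mv.append(round(float(f),1))
        if f>4.0: hit=x;break
    print(mv,'hit',hit,'moved past contact',get_obs()['position'],get_obs()['time_s'])
    x-=s*.02; bot.servo_line(g(x),velocity=.05); bot.servo_line(g(x,.15),velocity=.15); return hit
E
python3 - <<'E'
from h import *
print(push(-.065,-1,.084,TA-np.pi)); print(get_obs()['time_s'])
bot.servo_line(tw(.045,-.065,.2)); bot.dwell(.1); shot('wrist','p2.png')
E
```

```text
base [-0.4 -0.9  0.9] [ 0.6719 -0.0512  0.0258]
sliding 0.2 20.7083
[0.9, 0.8, 1.0, 0.2, 1.7, 1.4, 0.6, 0.5, 1.3, 0.5, 1.3, 1.3, 1.5, 1.2, 1.0, 0.3, 0.2, 0.7, 0.3, 1.2, -0.2, 0.4, 1.2, 0.7, 0.9, 0.7, 0.3, 1.2, 1.2, 0.7, 1.4, 0.7, 1.0, 0.3, 1.0, 0.9, 1.5, -0.1, 1.8, 4.4] hit 0.05349999999999999 moved past contact [ 0.61187922 -0.05900213  0.02521893] 30.7083
0.05349999999999999
32.2417
```

View pics/p2.png

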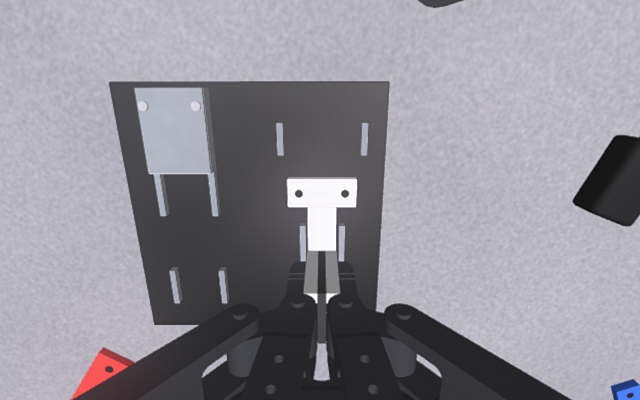

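The tee is now well into its hood: head at (322,192), square, with the stem under the roof. The force jumped from about 1 N to 4.4 N at contact. Now the strap, after a closer look and a check.

```bash
sed -i 's/x+=s\*.0005/x+=s*.0007/' h.py; python3 - <<'E'
from h import *
d=np.load('pics/p2.npz');r,P=part(d,tw(.03,-.065,.015),.015)
L=(P-TC)@np.array([hd(TA)[:2],hd(TA+np.pi/2)[:2]]).T;b=L[(L[:,0]>np.percentile(L[:,0],97)-.002)&(abs(L[:,1]+.065)<.025)]
m=L[:,0]>L[:,0].max()-.02;print('tee back edge tray x',b[:,0].mean(),'max',L[:,0].max(),'head y range',L[m,1].min(),L[m,1].max(),'slope',np.polyfit(b[:,1],b[:,0],1)[0])
hand.move_gripper(.058)
d0=np.load('pics/ws.npz');d1=look((.4229,.3133),.13,np.deg2rad(3.3),'ws2.png')
r0,_=part(d0,(.423,.313,.01));r1,_=part(d1,(.423,.313,.01));print(r0,r1,'tri',*tri(d0,proj(d0,[*r0[0],.01]),d1,proj(d1,[*r1[0],.01])))
c=np.array(r1[0]);an=r1[2]
if r1[1][0]<r1[1][1]: an-=90
if np.hypot(*(c-[.4229,.3133]))<.003 and abs(an-3.3)<2:
    pick([*c],np.deg2rad(an),.04); place(tw(-.022,.065),TA,.04)
    bot.servo_line(tw(-.022,.065,.2)); bot.dwell(.1); shot('wrist','p3.png')
E
```

```text
tee back edge tray x 0.04413816767486356 max 0.044617086272643304 head y range -0.0978084561453924 -0.031693328630311095 slope -0.028151980575430148
((0.42285430431365967, 0.31327584385871887), (0.13096080720424652, 0.04049304500222206), 3.2933247089385986) ((0.42256730794906616, 0.3132646977901459), (0.13036248087882996, 0.04042252153158188), 3.3740737438201904) tri [0.42382756 0.31331577 0.00733521] 5.158750476208949e-05
down [0.4227 0.3134 0.0181] [-0.7  0.3 -0.1]
grip 0.03908558079717699
lift 0.03866090858967484 [ 0.   0.9 -1.4]
near [ 0.5 -0.4 -1.5]
down [0.5195 0.0601 0.024 ] [ 0.7  0.1 -1.8]
t 41.3583
```

View pics/p3.png

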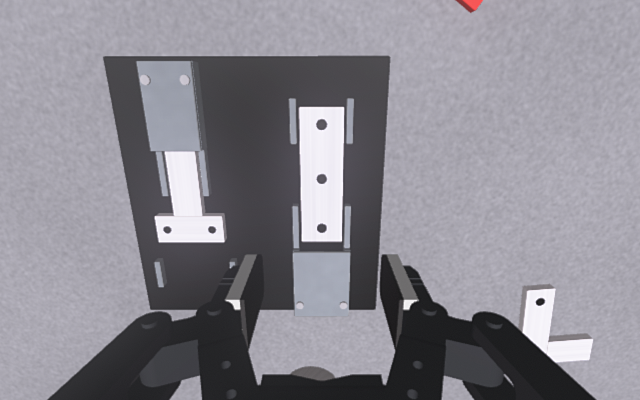

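The strap lies flat between its rails: centre at (321,175), leading end at (321,242) just before the hood. Now the same gentle push.

```bash
python3 - <<'E'
from h import *
print(push(.065,1,-.087,TA)); print(get_obs()['time_s'])
bot.servo_line(tw(-.035,.065,.2)); bot.dwell(.1); d=shot('wrist','p4.png')
r,P=part(d,tw(-.05,.065,.015),.015)
L=(P-TC)@np.array([hd(TA)[:2],hd(TA+np.pi/2)[:2]]).T;print('strap tray x',L[:,0].min(),L[:,0].max(),'y',L[:,1].min(),L[:,1].max(),get_obs()['time_s'])
E
```

```text
base [0.4 0.3 0.2] [0.426  0.0479 0.0256]
sliding 1.19 45.7833
[1.4, 1.3, 0.9, 1.1, 0.6, 0.6, 0.2, 0.6, 1.3, 0.9, 0.6, 0.9, 0.1, 1.0, 0.6, 0.4, -0.2, 0.6, 0.6, 1.3, 0.6, 1.6, 1.7, 0.9, 1.7, 0.8, 0.5, 0.8, 0.1, 0.9, 0.3, 0.3, 0.7, 0.8, 2.2, 6.1] hit -0.051299999999999894 moved past contact [0.48968957 0.0562091  0.02485563] 54.7833
-0.051299999999999894
56.3167
strap tray x -0.18447158612549608 0.23600234339751316 y -0.31762999723475455 0.4439246836307374 57.025
```

View pics/p4.png

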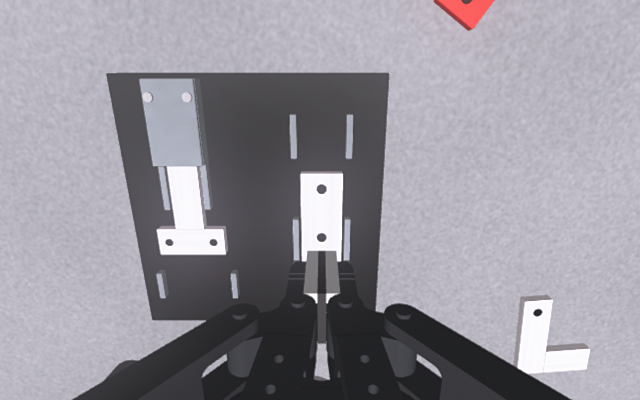

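The strap is seated: its back end is at (321,172), square between the rails, and the tee hasn't moved. One numeric check of both trailing ends from this picture, then I hand in.

```bash
python3 - <<'E'
from h import *
d=np.load('pics/p4.npz');g=cv2.GaussianBlur(d['frame'],(3,3),0).max(2).astype(np.float32)
def edge(y,xs):
    uv=np.array([proj(d,tw(x,y,.015)) for x in xs],np.float32);v=cv2.remap(g,uv[None,:,0],uv[None,:,1],cv2.INTER_LINEAR)[0];return xs[np.argmax(abs(np.diff(v)))]
print('strap tail',[edge(.065+t,np.arange(-.07,-.025,.0003)).round(4) for t in(-.015,.012,.017)],'tee tail',[edge(-.065+t,np.arange(.06,.03,-.0003)).round(4) for t in(-.028,0,.028)])
print(F(),get_obs()['time_s']);hand_in()
E
```

```text
strap tail [np.float64(-0.0424), np.float64(-0.0421), np.float64(-0.0421)] tee tail [np.float64(0.0438), np.float64(0.0438), np.float64(0.0435)]
[0.4 0.1 0.7] 57.025
the job is handed in; nothing more can be done
```

I laid the strap in the wide channel and the tee in the narrow one with its stem towards the hood, then pushed each gently up to its stop. The job was handed in at 57.0 s of the 72 s, with the arm clear of everything.

| | Push force at contact (stop slips at about 14 N) | Leading end inside the mouth (allowed 18–40 mm) |
|---|---|---|
| Tee | rose from about 1 N to 4.4 N | about 34 mm |
| Strap | rose from about 1 N to 6.1 N | about 38 mm |

- **Last picture:** both parts are square in their channels; the trailing edges vary by only 0.3 mm across their width. The stops are hidden, so contact with them is judged from the force alone.
- **Tee position:** the edge I measured is about 1 mm from what the finger position implied.
- **Checks that failed:**
  - The first height check on the parts' centroids was wrong because of perspective. I redid it from rectangle centres in two wrist views, which gave 12 mm for the tee and 7 mm for the strap; both should be 10 mm.
  - The outline check of the seated strap merged with the bench, so I used an edge profile instead.
- **Other things:** I touched nothing else on purpose, but I did not re-measure where the other objects stand.

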